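# Load the thread stand: cork ring, then spool

## Robot

A 6-joint arm with a two-finger parallel gripper is mounted at the origin on the work surface. World frame = base frame: x ahead of the robot, y to its left, z up, the work surface at z = 0. Lengths are in mm, angles in degrees, forces in N, time in s.
With the tool pointing down it reaches from about 350 to 850 mm from the base axis. Payload 8.1 kg.
Tool frame: the origin (TCP) lies between the finger pads; the fingertips stand 22 mm ahead of it and the grasp point (between the pads) lies 3 mm ahead of it; z points along the fingers, y is the line along which they close (so a half turn about z gives the same grasp; the last joint's range is limited). The gripper opens to 85 mm and grips with 20 to 120 N. Pads are 22 mm wide; open, the fingers measure 114 mm over their backs; the gripper's body (76 mm by 85 mm) begins 54 mm behind the grasp point. The pads swing forward as they close: fully open they stand 13 mm farther back than shut.
Start: joints at [67.242, 7.471, 85.268, -0, 87.261, -4.893], TCP at [184.042, 571.082, 253.292] pointing down, gripper open.
Joint ranges: [-169.43, 169.43], [-51.17, 129.36], [1.28, 143.12], [-76.62, 256.62], [0, 156.53], [-152.29, 152.29]. Speed limits (degrees/s): [136.94, 136.94, 159.86, 180, 180, 180].

## Interface

Orientations are given as [roll, pitch, yaw] about the fixed x, y, z axes, in that order (R = Rz(yaw) Ry(pitch) Rx(roll)).
In Python, from bench import r, vision gives the robot as it stands.
- The arm moves only by the tool step_arm, never from a script. Its argument "targets" is a list that holds one entry, the list of rows, each a list of 6 numbers: the shift along the world's x, y, z in mm, then the turn, a rotation vector about the world's x, y, z in rad. In form: [[[x, y, z, rx, ry, rz], ...]]. A call has 1 to 12 rows; each row is the pose to reach, as a shift and turn from the pose commanded when the call began; what a row does not reach only later rows make up. A row lasts 1/12 s, in which the tool goes at most 41.7 mm and 7.16 degrees, less where a joint would pass 70% of its speed; a pose out of reach is approached as far as the arm can. A call with a gripper value outside its range is refused whole. "fingers" is the gripper's target within -1 to 1 (shut at 1, half-way at 0, fully open at -1), set as the call begins (left out, the last holds). The fingers move at their own pace and stop on an object; "newtons" is the grip in N (left out, the last holds). Time passes only in rows, so rows that repeat a pose let the fingers close. It gives the time, the measured TCP pose, the force, the opening and the grip force at its end, in the units of the state.
- r.sense(): the state, without advancing time (a new reading comes with each control period).
- vision.snapshot(name): name is "side" or "top"; returns a dict with "img" (384x512x3 uint8, blue, green, red), "mtx" (3x3 intrinsics, pixels), "D" ([k1, k2, p1, p2, k3] as OpenCV has them; the pictures are not rectified), "eye" and "attitude" of the camera in the world. Camera axes: x right, y up, looking along -z (the intrinsics and any distortion apply to the point x, -y, -z); pixel columns grow to the right and rows downward; lengths in mm; the calibration is good to about 2 mm. A picture is of the moment at which its call begins. There is no depth.
- r.hand_in(): hands the job in; it is judged then, once.
The state is a dict: "time": time; "joint_pos": joint angles; "qd": joint speeds; "joint_efforts": joint torques, N m; "tool_pos": TCP position; "tcp_rot": TCP orientation; "ft_force": force on the tool from outside, world axes, zero at the start; "wrist_torque": the same for the moment, N m; "finger_gap": finger opening in mm; "grip_force": force on a finger pad.
Only numpy, scipy, OpenCV 4.12 (cv2) and the standard library are available. Lean on these libraries where they do the work, as an engineer would, in place of code of your own. Each camera call takes 0.05 s, during which the arm holds its last target. There are 200 camera calls.

## Task

Load the empty spindle of the thread stand on the stitching bench: first put the cork ring (the cork piece with a big hole) over the spindle so that it lies flat on the wooden base, then put the loose spool that matches the one already on the stand over the same spindle, standing upright on the cork ring. Let go of both and leave them at rest.

Things in the scene. Friction and masses are not known exactly. Their poses are not given: they have to be found in the camera images.
- stand: Fixed thread stand, any heading: wooden board 190 x 84 x 12 mm with two upright spindles. Origin: centre of the board's underside; x along its length, z up. At x = +60 mm the empty spindle; at x = -60 mm the other, already loaded (cork ring, spool, flat brass cap, all fixed; 74 mm high over the table, 62 mm wide).
- spindle (a point): Foot of the empty spindle, on its axis at the top face of the base board (12 mm above the table); axes as the stand's. The spindle is a smooth steel pin 12 mm in diameter that rises 62 mm above this point, tapering to 6 mm over its last 8 mm.
- cork_ring: Loose ring of cork, outer diameter 62 mm, hole 32 mm right through (10 mm of play all round the spindle), 14 mm thick, about 30 g, lying flat. Origin: centre of its underside, z along its axis. A plain cork disc of the same diameter and thickness but with no hole lies on the bench too and is not wanted.
- spool: Loose spool, dark green thread between light wooden flanges, diameter 56, 38 tall, through hole 32 mm (10 mm play round the spindle), about 90 g, upright. Origin: centre of its underside, z along its axis; ends alike. Not wanted: a low spool as wide but 18 mm tall; a thin bobbin 32 wide, 50 mm tall. All five loose pieces lie 100 mm or more apart, centre to centre, and swap places.

How it is judged:
By the outcome, as a careful person would: the job done as asked, in the order asked, and still so for the second after the job is handed in, with the robot touching nothing.
It also fails if it takes over 59 s, if anything falls off the work surface, if the arm or the gripper's body presses on something with over 40 N, if the wrist force passes 120 N, or if a joint passes its speed limit or range.

## Working session

There is one attempt and no reset: what is moved stays moved. The work goes in short steps, Python scripts to look and compute and a tool call to move; the robot and the scene stay as the last step left them, time stands still between calls to the robot, and variables do not carry over. Pictures are saved under pics/ and viewed, at most 10 in all, crops included, and the job is handed in when it is done.

Besides the shell and the picture viewer there is one more tool, called after "Emit:" as name([rows], argument=value, ...), one row to a line, values as JSON. step_arm: Moves the arm, as the interface text tells. Its arguments: {"type":"object","properties":{"targets":{"type":"array"},"fingers":{"type":"number"},"newtons":{"type":"number"}},"required":["targets"]}

```bash
mkdir -p pics; python3 - <<'E'
from bench import r, vision
import cv2,numpy as np
for n in("top","side"):
    s=vision.snapshot(n); cv2.imwrite(f"pics/{n}0.png",s["img"]); print(n,s["mtx"],s["D"],s["eye"],s["attitude"])
print(r.sense())
E
```

```text
top [[356.99144495   0.         253.81775373]
 [  0.         356.99144495 187.57792907]
 [  0.           0.           1.        ]] [-0.08947199  0.          0.          0.          0.        ] [388.21473762  70.48581703 897.57817909] [ 10.8256508   -1.6328053  -88.46382408]
side [[361.39518215   0.         252.84082202]
 [  0.         361.39518215 188.9074858 ]
 [  0.           0.           1.        ]] [-0.10873068  0.          0.          0.          0.        ] [494.23834921 795.39996948 477.2517853 ] [  58.6939793    -0.71120262 -176.64348869]
{'time': 0.1, 'joint_pos': array([ 6.72423117e+01,  7.50936565e+00,  8.53230688e+01, -1.45461210e-03,
        8.72616930e+01, -4.89547483e+00]), 'qd': array([-0.05071894, -0.05971973, -0.06939805, -0.03773863,  0.01356334,
        0.06939348]), 'joint_efforts': array([ 1.24149858e-03, -5.70955539e+01, -5.01942372e+01, -2.02106594e-04,
        8.25137424e-03, -1.39555215e-06]), 'tool_pos': array([183.87117302, 570.65184593, 252.36377879]), 'tcp_rot': array([-1.79906092e+02, -6.58512902e-03,  1.62137852e+02]), 'ft_force': array([0.61985905, 0.541138  , 0.29335481]), 'wrist_torque': array([-0.01460099, -0.02924943,  0.05450158]), 'grip_force': 0.0, 'finger_gap': 85.40238723750544}
```

View pics/top0.png

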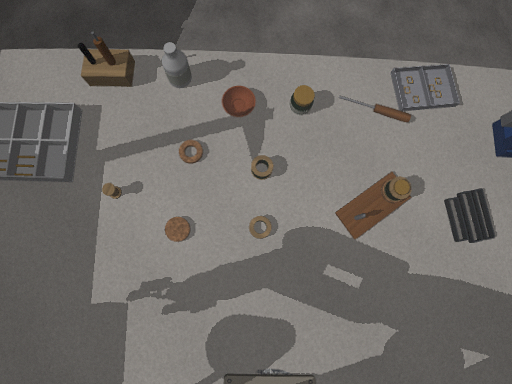

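View pics/side0.png

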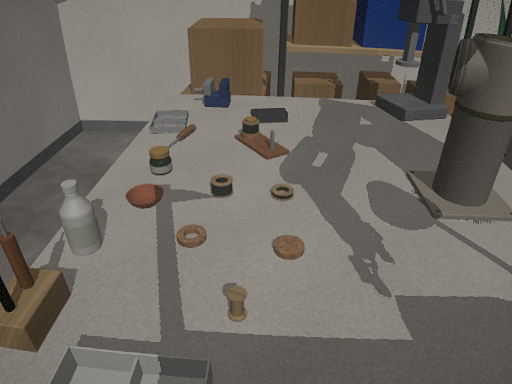

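The top view shows the cork ring at (190,152), the plain disc at (178,229), the tall green spool at (262,167), the low spool at (260,227) and the bobbin at (112,190). The stand is at (374,205), with its loaded spindle at (399,188) and the empty one near (358,215). The side view agrees: ring (192,236), spool (222,186), empty spindle (272,140).

```bash
cat > h.py <<'E'
import cv2,numpy as np
from scipy.spatial.transform import Rotation as R
def ray(s,p):
    q=cv2.undistortPoints(np.array([[p]],float),s["mtx"],np.array(s["D"],float))[0,0]
    d=R.from_euler('xyz',s["attitude"],degrees=True).as_matrix()@np.array([q[0],-q[1],-1])
    return np.array(s["eye"],float),d
def onz(s,p,z):
    e,d=ray(s,p); return e+d*(z-e[2])/d[2]
def pix(s,P):
    c=R.from_euler('xyz',s["attitude"],degrees=True).as_matrix().T@(np.array(P,float)-s["eye"])
    return cv2.projectPoints(np.array([[c[0],-c[1],-c[2]]]),np.zeros(3),np.zeros(3),s["mtx"],np.array(s["D"],float))[0].ravel()
def cross(s1,p1,s2,p2):
    e,d=ray(s1,p1);f,g=ray(s2,p2);t=np.linalg.lstsq(np.c_[d,-g],f-e,rcond=None)[0]
    a,b=e+d*t[0],f+g*t[1];return (a+b)/2,np.linalg.norm(a-b)
def blobs(img,lo=60,amin=40):
    h=cv2.cvtColor(img,cv2.COLOR_BGR2HSV); m=((h[...,1]>lo)).astype(np.uint8)
    cs,_=cv2.findContours(m,cv2.RETR_EXTERNAL,cv2.CHAIN_APPROX_NONE)
    return [c for c in cs if cv2.contourArea(c)>amin],m
E
python3 - <<'E'
from h import *
from bench import vision
S={}
for n in("top","side"):
    s=S[n]=vision.snapshot(n); b,m=blobs(s["img"])
    for c in b:
        (x,y),rr=cv2.minEnclosingCircle(c); M=cv2.boundingRect(c)
        if cv2.contourArea(c)<6000: print(n,round(x,1),round(y,1),round(rr,1),M,onz(s,(x,y),14).round())
s=S["top"]
a=cv2.resize(s["img"][130:250,150:300],None,fx=4,fy=4,interpolation=2)[:, :600]
b=cv2.resize(s["img"][165:245,325:425],None,fx=6,fy=6,interpolation=2)[:480]
cv2.imwrite("pics/a.png",a);cv2.imwrite("pics/b.png",b)
E
```

```text
top 177.0 228.7 12.4 (165, 217, 25, 25) [449. 236.  14.]
top 259.9 226.8 11.2 (249, 216, 22, 23) [460.  32.  14.]
top 111.0 191.0 9.5 (102, 183, 19, 16) [537. 410.  14.]
top 374.5 203.1 40.5 (335, 172, 76, 67) [ 527. -259.   14.]
top 261.9 166.8 12.0 (251, 155, 22, 24) [613.  31.  14.]
top 190.3 150.9 11.9 (179, 140, 24, 23) [649. 216.  14.]
top 504.7 137.7 19.3 (493, 119, 19, 38) [ 722. -647.   14.]
top 392.5 111.5 18.7 (374, 104, 37, 18) [ 780. -321.   14.]
top 238.3 100.9 16.8 (222, 86, 34, 31) [791.  97.  14.]
top 303.4 95.3 10.8 (293, 85, 22, 22) [814. -77.  14.]
top 107.0 65.6 30.3 (81, 37, 54, 50) [885. 462.  14.]
side 236.0 303.4 17.6 (227, 286, 20, 36) [539. 396.  14.]
side 288.6 246.4 15.5 (274, 235, 31, 25) [450. 246.  14.]
side 21.5 291.5 61.2 (0, 232, 71, 120) [913. 408.  14.]
side 191.0 235.0 14.9 (177, 224, 29, 24) [648. 225.  14.]
side 282.0 191.3 11.2 (271, 184, 23, 17) [461.  40.  14.]
side 144.0 193.5 19.3 (125, 184, 39, 24) [795.  77.  14.]
side 221.4 180.5 10.7 (211, 174, 22, 13) [616.  -0.  14.]
side 158.8 151.5 9.9 (149, 146, 20, 14) [ 825. -158.   14.]
side 261.5 144.0 28.0 (235, 131, 54, 29) [ 522. -236.   14.]
side 185.5 131.5 11.0 (176, 124, 20, 17) [ 780. -317.   14.]
side 250.5 121.0 8.5 (242, 116, 18, 10) [ 569. -433.   14.]
side 484.0 113.5 27.8 (457, 104, 55, 17) [-401. -652.   14.]
side 410.0 86.5 7.4 (405, 80, 11, 13) [ -194. -1013.    14.]
side 451.5 96.5 19.5 (443, 77, 16, 40) [-353. -877.   14.]
side 376.8 87.3 23.4 (356, 71, 45, 29) [ -13. -963.   14.]
side 316.2 85.0 27.1 (291, 71, 52, 27) [ 284. -954.   14.]
side 420.0 36.0 13.9 (415, 23, 12, 27) [ -965. -3042.    14.]
side 225.8 60.6 55.3 (181, 18, 90, 89) [  787. -1461.    14.]
side 497.7 22.4 22.8 (478, 0, 34, 42) [-3476. -5998.    14.]
side 347.0 34.4 63.2 (286, 0, 124, 57) [ -187. -2829.    14.]
```

View pics/a.png

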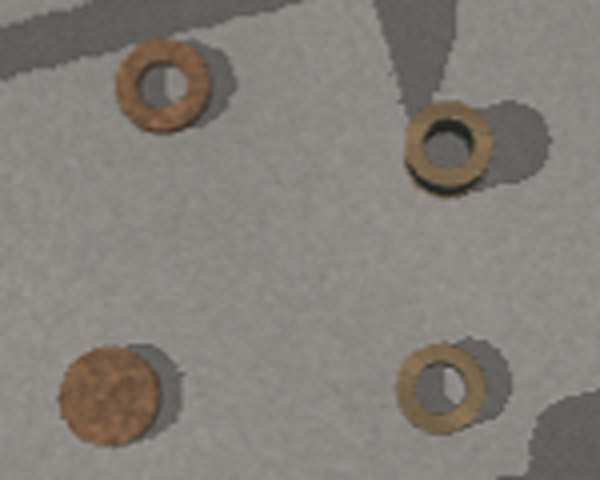

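View pics/b.png

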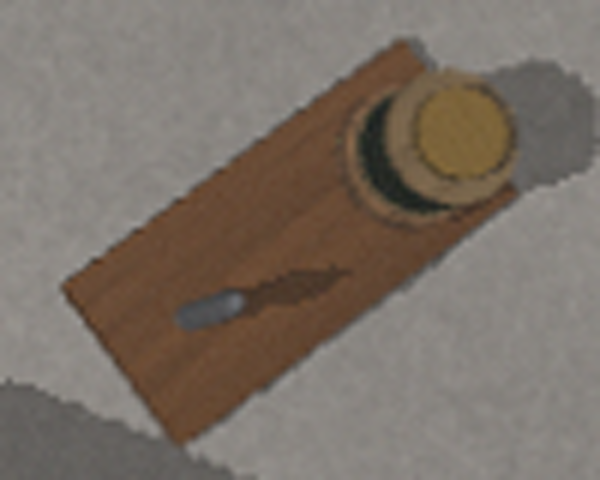

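The first crop shows the ring centre at (190.4,151.1) and the spool's top flange centre at (261.9,165.4). The second shows the board corners at crop (62,288), (182,446) and (405,38), and the empty pin from foot (183,318) to tip (240,300).

```bash
python3 - <<'E'
from h import *
from bench import vision
s=vision.snapshot("top"); t=vision.snapshot("side")
f=lambda x,y:((x+.5)/6-.5+325,(y+.5)/6-.5+165)
c=[onz(s,f(*p),12) for p in((62,288),(182,446),(405,38))]
print(c,[np.linalg.norm(c[0]-c[i]) for i in(1,2)])
u=(c[2]-c[0])/np.linalg.norm(c[2]-c[0]); ctr=(c[1]+c[2])/2
print("ctr",ctr,"heading of -x",np.degrees(np.arctan2(u[1],u[0])),"spindle",ctr-60*u)
print("tip",onz(s,f(238,301),72),"foot",onz(s,f(183,318),13),"cap",onz(s,f(463,130),74))
print("ring",onz(s,(190.4,151.1),14),"spool",onz(s,(261.9,165.4),38))
for P in [np.r_[(ctr-60*u)[:2],12],np.r_[(ctr-60*u)[:2],74],onz(s,(190.4,151.1),14),onz(s,(261.9,165.4),38)]: print(pix(t,P),pix(s,P))
a=cv2.resize(t["img"][110:210,200:320],None,fx=6,fy=6,interpolation=2)[:600,:800]
cv2.imwrite("pics/c.png",a)
E
```

```text
[array([ 500.65143287, -156.47034751,   12.        ]), array([ 435.7043497 , -206.57747586,   12.        ]), array([ 614.27525146, -310.68962023,   12.        ])] [np.float64(82.02955518383308), np.float64(191.55666584970297)]
ctr [ 524.98980058 -258.63354804   12.        ] heading of -x -53.61840169957606 spindle [ 489.40017969 -210.32848738   12.        ]
tip [ 489.76889627 -211.61026083   72.        ] foot [ 489.21834009 -207.82892852   13.        ] cap [ 561.15549797 -306.47434278   74.        ]
ring [647.9283753  215.21044364  14.        ] spool [609.98063093  31.82511834  38.        ]
[271.84752617 148.42844853] [355.9280636  217.57857191]
[272.64886142 129.40183877] [364.00414245 214.79527452]
[192.18481639 231.96659191] [190.4 151.1]
[221.71186546 178.67221969] [261.9 165.4]
```

View pics/c.png

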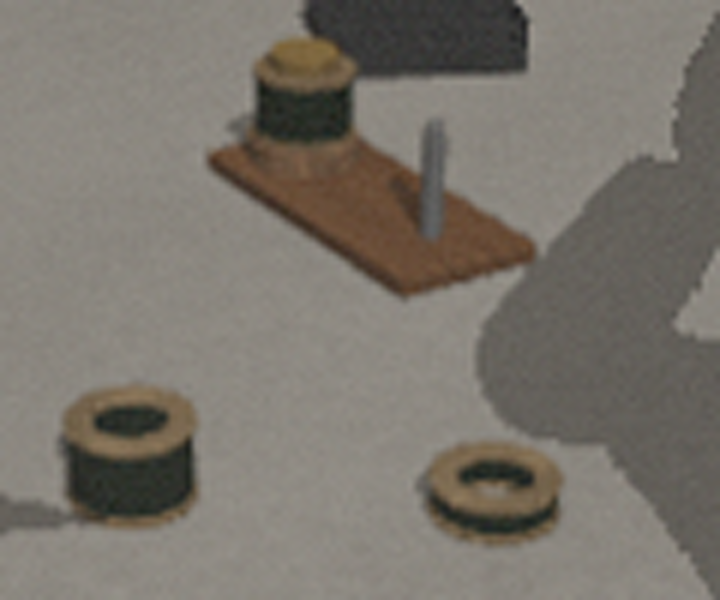

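The side view puts the pin at foot (272,149.6) and tip (272.4,129.9), within about 1 px of my prediction. Ring ≈ (648,216), spool ≈ (610,33), spindle ≈ (489,-210). I'll start moving: above the ring, keeping the heading.

Emit:
step_arm([
  [[39,-30,0,0,0,0],[77,-59,-10,0,0,0],[116,-89,-25,0,0,0],[155,-118,-40,0,0,0],[193,-148,-55,0,0,0],[232,-178,-70,0,0,0],[270,-207,-85,0,0,0],[309,-237,-100,0,0,0],[348,-266,-115,0,0,0],[387,-296,-130,0,0,0],[425,-325,-142,0,0,0],[464,-355,-153,0,0,0]],
], fingers=-1, newtons=25)

```text
time: 1.3
tool_pos: [568.1, 276.6, 126.6]
tcp_rot: [-180.0, -0.0, 162.1]
ft_force: [0.7, 1.0, 0.3]
finger_gap: 85.3
grip_force: 0.0
```

Emit:
step_arm([
  [[0,0,0,0,0,0],[0,0,0,0,0,0],[0,0,0,0,0,0],[0,0,0,0,0,0],[0,0,0,0,0,0]],
])

```text
time: 1.72
tool_pos: [566.3, 279.4, 128.1]
tcp_rot: [180.0, 0.0, 162.2]
ft_force: [-0.0, 0.6, 0.3]
finger_gap: 85.3
grip_force: 0.0
```

```bash
python3 - <<'E'
from h import *
from bench import vision,r
s=vision.snapshot("top"); t=vision.snapshot("side");q=r.sense()
print(q["time"],q["tool_pos"],q["tcp_rot"],q["finger_gap"])
a=cv2.resize(s["img"][110:190,150:230],None,fx=5,fy=5,interpolation=2)
b=cv2.resize(t["img"][160:260,142:222],None,fx=5,fy=5,interpolation=2)[:400]
b=cv2.resize(t["img"][170:250,150:230],None,fx=5,fy=5,interpolation=2)
cv2.imwrite("pics/d.png",np.hstack([a,b]))
E
```

```text
1.8167 [566.38308342 279.28778631 128.0546298 ] [1.79961041e+02 3.72805689e-02 1.62236940e+02] 85.27486800711527
```

View pics/d.png

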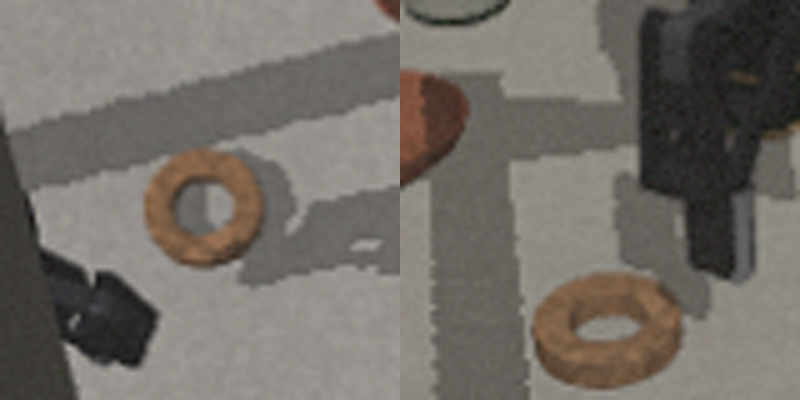

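The ring is unchanged at top px (190.7,151.7) and side px (191.3,233), which fits. The arm stopped about 105 mm short because joint speed limited it. I'll go on over the ring and down.

Emit:
step_arm([
  [[16,-12,0,0,0,0],[32,-25,-5,0,0,0],[48,-37,-10,0,0,0],[64,-50,-20,0,0,0],[82,-63,-28,0,0,0],[82,-63,-28,0,0,0],[82,-63,-45,0,0,0],[82,-63,-60,0,0,0],[82,-63,-75,0,0,0],[82,-63,-90,0,0,0],[82,-63,-100,0,0,0],[82,-63,-100,0,0,0]],
])

```text
time: 2.82
tool_pos: [646.1, 214.9, 23.3]
tcp_rot: [-179.8, -0.3, 162.2]
ft_force: [-0.8, -0.5, -0.2]
finger_gap: 85.4
grip_force: 0.0
```

Emit:
step_arm([
  [[0,0,0,0,0,0],[0,0,0,0,0,0]],
])

```text
time: 2.98
tool_pos: [649.3, 215.4, 28.0]
tcp_rot: [180.0, 0.0, 162.1]
ft_force: [0.8, 0.9, 1.2]
finger_gap: 85.2
grip_force: 0.0
```

```bash
python3 - <<'E'
from h import *
from bench import vision,r
t=vision.snapshot("side");q=r.sense()
print(q["time"],q["tool_pos"],q["ft_force"])
cv2.imwrite("pics/e.png",cv2.resize(t["img"][170:260,140:240],None,fx=5,fy=5,interpolation=2))
E
```

```text
3.0333 [649.73402972 215.47091636  28.56077992] [ 0.33843743  0.20446038 -0.15748848]
```

View pics/e.png

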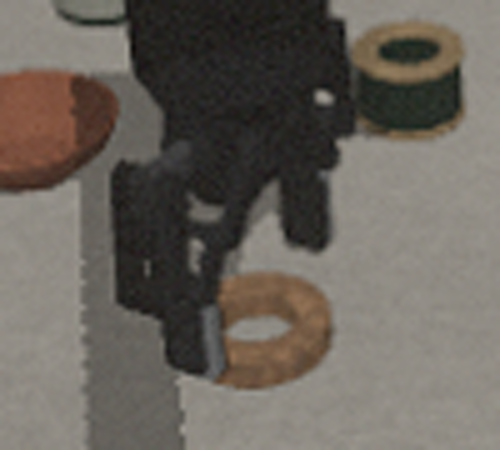

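```bash
python3 - <<'E'
from h import *
from bench import vision,r
t=vision.snapshot("side");q=r.sense();T=q["tool_pos"];print(T)
u=np.array([np.sin(np.radians(162.1)),-np.cos(np.radians(162.1)),0])
for z in(5,12,19):
  for k in(-49,49):
    P=np.r_[T[:2],z]+k*u; print(z,k,((pix(t,P)-[140,170])*5).round())
print("ring top here",[onz(t,((x+.5)/5-.5+140,(y+.5)/5-.5+170),14).round() for x,y in((271,316),)])
E
```

```text
[649.89438355 215.43115591  28.80567787]
5 -49 [313. 262.]
5 49 [197. 399.]
12 -49 [312. 249.]
12 49 [195. 385.]
19 -49 [311. 236.]
19 49 [193. 372.]
ring top here [array([644., 218.,  14.])]
```

Open fingertips show at about z=17 (near tip at crop (195,372)), so the open tips stand only about 10 mm ahead of the TCP. The ring's top centre reads about (646,217). Lower to TCP z≈18, then close.

Emit:
step_arm([
  [[-3,1,-4,0,0,0],[-3,1,-8,0,0,0],[-3,1,-10,0,0,0],[-3,1,-10,0,0,0],[-3,1,-10,0,0,0],[-3,1,-10,0,0,0]],
])

```text
time: 3.58
tool_pos: [645.9, 216.1, 17.3]
tcp_rot: [-180.0, -0.0, 162.1]
ft_force: [0.1, 0.2, -0.3]
finger_gap: 85.5
grip_force: 0.0
```

Emit:
step_arm([
  [[0,0,0,0,0,0],[0,0,0,0,0,0],[0,0,0,0,0,0],[0,0,0,0,0,0],[0,0,0,0,0,0],[0,0,0,0,0,0],[0,0,0,0,0,0],[0,0,0,0,0,0]],
], fingers=1, newtons=25)

```text
time: 4.25
tool_pos: [646.4, 216.2, 17.9]
tcp_rot: [180.0, 0.1, 162.1]
ft_force: [-0.4, -0.1, 6.0]
finger_gap: 60.9
grip_force: 27.5
```

Ring gripped (gap 60.9, 27.5 N). Lift it and carry it to the spindle.

Emit:
step_arm([
  [[0,0,10,0,0,0],[0,0,30,0,0,0],[0,0,55,0,0,0],[0,0,80,0,0,0],[-4,-12,100,0,0,0],[-12,-35,112,0,0,0],[-23,-64,112,0,0,0],[-34,-93,112,0,0,0],[-45,-122,112,0,0,0],[-56,-151,112,0,0,0],[-66,-180,112,0,0,0],[-77,-208,112,0,0,0]],
])

```text
time: 5.25
tool_pos: [567.9, 6.8, 129.5]
tcp_rot: [-180.0, -0.0, 162.1]
ft_force: [0.3, 0.2, -0.8]
finger_gap: 60.4
grip_force: 27.3
```

Emit:
step_arm([
  [[-11,-29,0,0,0,0],[-22,-58,0,0,0,0],[-33,-87,0,0,0,0],[-44,-116,0,0,0,0],[-54,-145,0,0,0,0],[-64,-172,0,0,0,0],[-72,-194,0,0,0,0],[-77,-206,0,0,0,0],[-77,-206,0,0,0,0],[-77,-206,0,0,0,0],[-77,-206,0,0,0,0],[-77,-206,0,0,0,0]],
])

```text
time: 6.25
tool_pos: [492.3, -196.6, 129.3]
tcp_rot: [180.0, -0.0, 162.2]
ft_force: [0.9, -0.1, -0.0]
finger_gap: 60.6
grip_force: 27.3
```

```bash
python3 - <<'E'
from h import *
from bench import vision,r
t=vision.snapshot("side");q=r.sense();T=q["tool_pos"];print(q["time"],T)
z=T[2]-17.9
for P in([*T[:2],z],[*T[:2],z+14],[489,-209,12],[489,-209,74]): print(((pix(t,P)-[215,80])*6).round())
cv2.imwrite("pics/f.png",cv2.resize(t["img"][80:170,215:330],None,fx=6,fy=6,interpolation=2))
b,_=blobs(t["img"])
E
```

```text
6.3 [ 492.3039664  -196.68431698  129.2806722 ]
[343. 234.]
[344. 206.]
[342. 412.]
[347. 297.]
```

View pics/f.png

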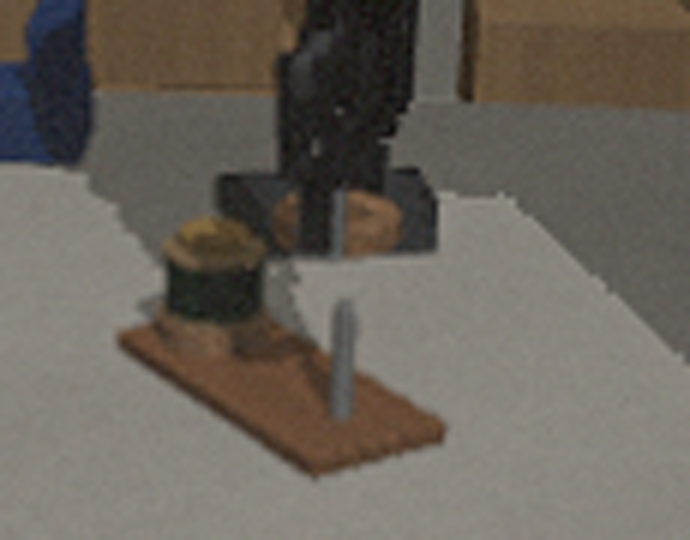

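The ring is held at side crop (337,220) and the pin tip is at (345,300), foot (342,417). Ring height and depth agree with the TCP, with about 2 mm offset in x. Correct and start down over the tip.

Emit:
step_arm([
  [[-4,-11,0,0,0,0],[-4,-11,0,0,0,0],[-4,-11,-5,0,0,0],[-4,-11,-12,0,0,0],[-4,-11,-19,0,0,0],[-4,-11,-26,0,0,0],[-4,-11,-33,0,0,0],[-4,-11,-40,0,0,0],[-4,-11,-47,0,0,0],[-4,-11,-54,0,0,0],[-4,-11,-57,0,0,0],[-4,-11,-57,0,0,0]],
])

```text
time: 7.3
tool_pos: [487.2, -208.5, 71.1]
tcp_rot: [180.0, -0.1, 162.1]
ft_force: [0.4, 0.0, -0.3]
finger_gap: 60.4
grip_force: 27.3
```

```bash
python3 - <<'E'
from h import *
from bench import vision,r
t=vision.snapshot("side");q=r.sense();print(q["time"],q["tool_pos"],q["ft_force"],q["finger_gap"])
s=vision.snapshot("top")
a=cv2.resize(t["img"][90:170,225:305],None,fx=5,fy=5,interpolation=2)
b=cv2.resize(s["img"][170:250,320:400],None,fx=5,fy=5,interpolation=2)
cv2.imwrite("pics/g.png",np.hstack([a,b]))
E
```

```text
7.35 [ 487.62855392 -208.70930858   71.85938592] [0.43770716 0.2472256  0.28391319] 60.14556911897495
```

View pics/g.png

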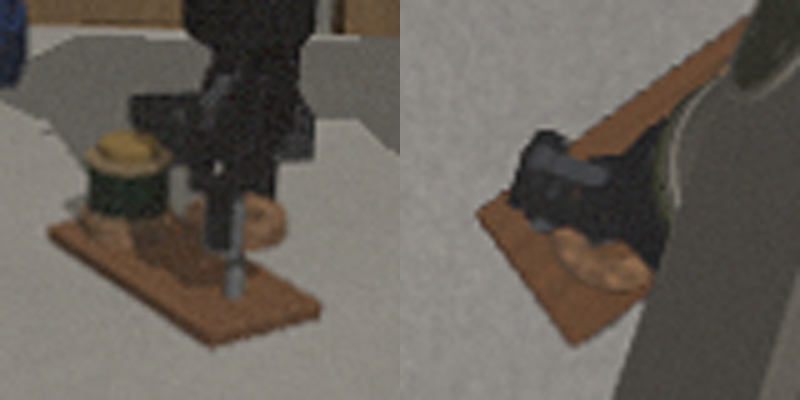

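In the side view the pin (crop (235,262)–(235,298)) goes up behind the ring's front rim, centred on the ring at x≈237. There is no force, so the pin is in the hole. Lower to the board.

Emit:
step_arm([
  [[0,0,-7,0,0,0],[0,0,-14,0,0,0],[0,0,-21,0,0,0],[0,0,-28,0,0,0],[0,0,-34,0,0,0],[0,0,-38,0,0,0],[0,0,-40,0,0,0],[0,0,-41,0,0,0],[0,0,-41,0,0,0],[0,0,-41,0,0,0]],
])

```text
time: 8.23
tool_pos: [488.2, -209.0, 31.7]
tcp_rot: [-180.0, 0.0, 162.1]
ft_force: [-0.4, -0.1, 0.0]
finger_gap: 60.2
grip_force: 27.3
```

Emit:
step_arm([
  [[0,0,-1,0,0,0],[0,0,-1.5,0,0,0],[0,0,-1.5,0,0,0],[0,0,-1.5,0,0,0]],
])

```text
time: 8.57
tool_pos: [488.0, -208.9, 30.0]
tcp_rot: [-180.0, 0.0, 162.1]
ft_force: [0.5, 1.1, -0.5]
finger_gap: 60.9
grip_force: 27.3
```

Emit:
step_arm([
  [[0,0,0,0,0,0],[0,0,0,0,0,0],[0,0,0,0,0,0],[0,0,0,0,0,0],[0,0,0,0,0,0],[0,0,0,0,0,0],[0,0,0,0,0,0],[0,0,0,0,0,0]],
], fingers=-1)

```text
time: 9.23
tool_pos: [487.9, -208.9, 29.9]
tcp_rot: [-180.0, 0.0, 162.1]
ft_force: [-0.0, 1.0, -0.3]
finger_gap: 85.3
grip_force: 0.0
```

Emit:
step_arm([
  [[0,0,10,0,0,0],[0,0,25,0,0,0],[0,0,45,0,0,0],[0,0,65,0,0,0],[0,0,85,0,0,0],[0,0,100,0,0,0],[6,12,105,0,0,0],[16,32,105,0,0,0],[30,60,105,0,0,0],[44,88,105,0,0,0],[58,116,105,0,0,0],[71,142,105,0,0,0]],
])

```text
time: 10.23
tool_pos: [559.6, -65.4, 135.9]
tcp_rot: [180.0, 0.1, 162.1]
ft_force: [0.7, -0.9, -0.2]
finger_gap: 85.3
grip_force: 0.0
```

```bash
python3 - <<'E'
from h import *
from bench import vision,r
t=vision.snapshot("side");q=r.sense();print(q["time"],q["tool_pos"],q["ft_force"],q["finger_gap"])
s=vision.snapshot("top")
print(((pix(s,[489,-209,26])-[320,170])*5).round(),((pix(t,[489,-209,26])-[225,90])*5).round())
a=cv2.resize(t["img"][90:170,225:305],None,fx=5,fy=5,interpolation=2)
b=cv2.resize(s["img"][170:250,320:400],None,fx=5,fy=5,interpolation=2)
cv2.imwrite("pics/i.png",np.hstack([a,b]))
E
```

```text
10.2833 [561.34711532 -61.10316891 136.09895344] [-0.85105507  4.25774783  1.13192214] 85.52792970905838
[186. 236.] [236. 272.]
```

View pics/i.png

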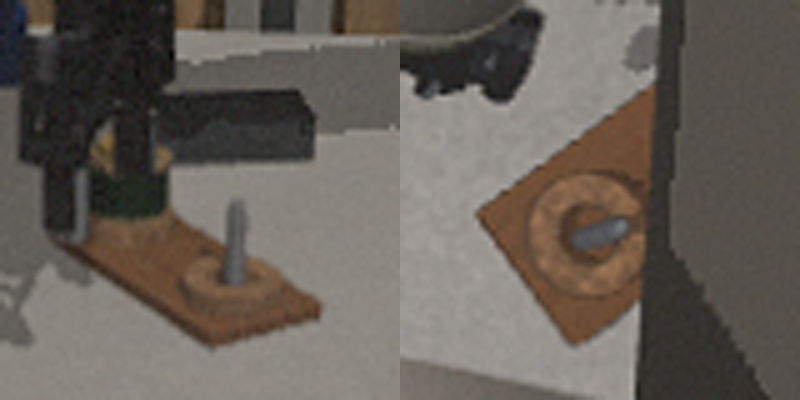

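The ring lies flat on the board around the pin: ring centre at top crop (590,235) and pin base within the hole, matching the predicted (586,236). That was the last of my 10 pictures, so from here I rely on numbers. Next is the spool.

Emit:
step_arm([
  [[10,20,0,0,0,0],[22,44,-6,0,0,0],[34,68,-14,0,0,0],[44,88,-22,0,0,0],[50,99,-30,0,0,0],[50,99,-35,0,0,0],[50,99,-35,0,0,0],[50,99,-35,0,0,0],[50,99,-35,0,0,0],[50,99,-35,0,0,0]],
])

```text
time: 11.17
tool_pos: [609.1, 31.1, 100.7]
tcp_rot: [180.0, 0.1, 162.1]
ft_force: [-0.1, -0.2, 0.1]
finger_gap: 85.5
grip_force: 0.0
```

```bash
python3 - <<'E'
from h import *
from bench import vision,r
t=vision.snapshot("side");q=r.sense();print(q["time"],q["tool_pos"])
b,_=blobs(t["img"])
for c in b:
    x,y,w,h=cv2.boundingRect(c)
    if 195<x<300 and 150<y<210: print((x,y,w,h),cv2.contourArea(c))
# light wood rows in column of the spool, widest row
im=t["img"].astype(int); m=(im[...,2]-im[...,0]>25)
for y in range(170,202): 
    xs=np.flatnonzero(m[y,200:245])+200; print(y,xs.min() if len(xs) else 0,xs.max() if len(xs) else 0,len(xs),end=" | ")
print(pix(t,[610,33,38]),pix(t,[610,33,0]))
E
```

```text
11.2167 [609.12107717  31.18268951 100.68836593]
(271, 184, 23, 17) 283.0
(210, 174, 23, 13) 194.5
170 0 0 0 | 171 0 0 0 | 172 0 0 0 | 173 0 0 0 | 174 219 225 7 | 175 215 228 14 | 176 214 230 17 | 177 212 231 20 | 178 211 232 12 | 179 210 232 11 | 180 211 232 10 | 181 211 231 10 | 182 211 231 16 | 183 212 230 19 | 184 213 229 17 | 185 215 227 13 | 186 219 223 5 | 187 0 0 0 | 188 0 0 0 | 189 0 0 0 | 190 0 0 0 | 191 232 232 1 | 192 232 232 1 | 193 231 232 2 | 194 212 231 4 | 195 214 230 5 | 196 218 228 11 | 197 217 226 10 | 198 0 0 0 | 199 0 0 0 | 200 0 0 0 | 201 0 0 0 | [221.64057798 178.90896401] [222.13075158 192.100769  ]
```

The side view puts the spool top at (221.2,179.7) against 178.9 predicted, so (610,33) holds. Descend and grip.

Emit:
step_arm([
  [[1,2,-8,0,0,0],[1,2,-18,0,0,0],[1,2,-30,0,0,0],[1,2,-42,0,0,0],[1,2,-54,0,0,0],[1,2,-65,0,0,0],[1,2,-73,0,0,0],[1,2,-77,0,0,0],[1,2,-78,0,0,0],[1,2,-78,0,0,0],[1,2,-78,0,0,0]],
])

```text
time: 12.13
tool_pos: [610.5, 34.1, 22.5]
tcp_rot: [180.0, 0.1, 162.1]
ft_force: [-0.3, -0.2, -0.5]
finger_gap: 85.5
grip_force: 0.0
```

Emit:
step_arm([
  [[0,0,0,0,0,0],[0,0,0,0,0,0],[0,0,0,0,0,0],[0,0,0,0,0,0],[0,0,0,0,0,0],[0,0,0,0,0,0],[0,0,0,0,0,0],[0,0,0,0,0,0],[0,0,0,0,0,0]],
], fingers=1, newtons=30)

```text
time: 12.88
tool_pos: [610.5, 34.1, 22.8]
tcp_rot: [180.0, 0.1, 162.1]
ft_force: [-1.9, 0.3, 5.3]
finger_gap: 53.7
grip_force: 31.3
```

Gripped. Lift it and carry it over the spindle.

Emit:
step_arm([
  [[0,0,8,0,0,0],[0,0,25,0,0,0],[0,0,48,0,0,0],[0,0,72,0,0,0],[-4,-8,92,0,0,0],[-12,-24,105,0,0,0],[-24,-48,108,0,0,0],[-37,-73,108,0,0,0],[-50,-99,108,0,0,0],[-63,-125,108,0,0,0],[-76,-151,108,0,0,0],[-89,-177,108,0,0,0]],
])

```text
time: 13.88
tool_pos: [520.0, -143.9, 130.2]
tcp_rot: [180.0, 0.0, 162.2]
ft_force: [0.2, -0.6, -1.1]
finger_gap: 53.8
grip_force: 31.8
```

Emit:
step_arm([
  [[-12,-24,0,0,0,0],[-22,-44,0,0,0,0],[-30,-59,0,0,0,0],[-33,-66,0,0,0,0],[-33,-66,0,0,0,0],[-33,-66,0,0,0,0],[-33,-66,0,0,0,0],[-33,-66,0,0,0,0],[-33,-66,0,0,0,0]],
])

```text
time: 14.63
tool_pos: [488.3, -207.9, 129.8]
tcp_rot: [180.0, -0.0, 162.2]
ft_force: [-0.2, 0.4, -0.3]
finger_gap: 53.8
grip_force: 31.8
```

```bash
python3 - <<'E'
from h import *
from bench import vision,r
t=vision.snapshot("side");q=r.sense();T=q["tool_pos"];print(q["time"],T,q["finger_gap"],q["grip_force"])
im=t["img"].astype(int); m=(im[...,2]-im[...,0]>25)
z=T[2]-22.6
print("pred",pix(t,[*T[:2],z]),pix(t,[*T[:2],z+38]))
for y in range(96,155): 
    xs=np.flatnonzero(m[y,256:300])+256; print(y,xs.min() if len(xs) else 0,xs.max() if len(xs) else 0,len(xs),end=" | ")
E
```

```text
14.6833 [ 488.21799948 -208.06113717  129.77022932] 53.60668341082267 31.778398617680068
pred [273.48936714 119.0748819 ] [274.01568228 106.5145356 ]
96 294 299 6 | 97 0 0 0 | 98 0 0 0 | 99 0 0 0 | 100 0 0 0 | 101 0 0 0 | 102 0 0 0 | 103 0 0 0 | 104 0 0 0 | 105 275 279 5 | 106 275 282 8 | 107 279 283 5 | 108 279 282 4 | 109 275 282 8 | 110 275 280 6 | 111 0 0 0 | 112 0 0 0 | 113 0 0 0 | 114 0 0 0 | 115 0 0 0 | 116 0 0 0 | 117 0 0 0 | 118 0 0 0 | 119 256 282 3 | 120 256 282 7 | 121 256 281 10 | 122 256 278 8 | 123 256 256 1 | 124 0 0 0 | 125 0 0 0 | 126 0 0 0 | 127 0 0 0 | 128 0 0 0 | 129 0 0 0 | 130 0 0 0 | 131 0 0 0 | 132 259 259 1 | 133 256 259 3 | 134 256 261 6 | 135 256 262 3 | 136 256 264 7 | 137 256 265 9 | 138 256 268 13 | 139 256 269 14 | 140 256 269 14 | 141 256 269 14 | 142 256 277 18 | 143 256 279 20 | 144 256 280 20 | 145 256 281 21 | 146 256 282 23 | 147 256 283 28 | 148 256 285 29 | 149 256 287 32 | 150 256 288 33 | 151 256 288 33 | 152 257 288 32 | 153 259 288 30 | 154 260 284 24 |
```

The spool's right edge at px 283 gives a centre near 273.7, as predicted, and aligned with the pin at 272–273. Lower it, checking force on the way.

Emit:
step_arm([
  [[0,0,-7,0,0,0],[0,0,-14,0,0,0],[0,0,-21,0,0,0],[0,0,-28,0,0,0],[0,0,-34,0,0,0],[0,0,-40,0,0,0],[0,0,-46,0,0,0],[0,0,-50,0,0,0],[0,0,-50,0,0,0]],
])

```text
time: 15.43
tool_pos: [487.2, -208.5, 78.6]
tcp_rot: [180.0, -0.1, 162.1]
ft_force: [0.3, 0.4, -0.5]
finger_gap: 53.9
grip_force: 31.8
```

Emit:
step_arm([
  [[0,0,-6,0,0,0],[0,0,-12,0,0,0],[0,0,-18,0,0,0],[0,0,-23,0,0,0],[0,0,-27,0,0,0],[0,0,-29,0,0,0],[0,0,-30,0,0,0],[0,0,-30,0,0,0],[0,0,-30,0,0,0]],
])

```text
time: 16.18
tool_pos: [488.1, -208.9, 50.0]
tcp_rot: [-180.0, 0.0, 162.1]
ft_force: [0.3, 0.7, -1.1]
finger_gap: 53.9
grip_force: 31.8
```

Emit:
step_arm([
  [[0,0,-1,0,0,0],[0,0,-1.5,0,0,0],[0,0,-1.5,0,0,0],[0,0,-1.5,0,0,0]],
])

```text
time: 16.52
tool_pos: [488.2, -209.0, 48.9]
tcp_rot: [-180.0, 0.0, 162.1]
ft_force: [-1.1, -0.5, 2.9]
finger_gap: 53.6
grip_force: 31.9
```

Emit:
step_arm([
  [[0,0,0,0,0,0],[0,0,0,0,0,0],[0,0,0,0,0,0],[0,0,0,0,0,0],[0,0,0,0,0,0],[0,0,0,0,0,0],[0,0,0,0,0,0],[0,0,0,0,0,0],[0,0,0,0,0,0]],
], fingers=-1)

```text
time: 17.27
tool_pos: [487.9, -208.8, 48.4]
tcp_rot: [-180.0, -0.0, 162.1]
ft_force: [-0.5, 0.5, -0.6]
finger_gap: 85.7
grip_force: 0.0
```

Emit:
step_arm([
  [[0,0,10,0,0,0],[0,0,25,0,0,0],[0,0,45,0,0,0],[0,0,65,0,0,0],[0,0,85,0,0,0],[0,0,100,0,0,0],[6,12,105,0,0,0],[16,32,105,0,0,0],[30,60,105,0,0,0],[44,88,105,0,0,0],[58,116,105,0,0,0],[71,142,105,0,0,0]],
])

```text
time: 18.27
tool_pos: [559.6, -65.3, 154.4]
tcp_rot: [180.0, 0.1, 162.1]
ft_force: [0.6, -0.1, 0.8]
finger_gap: 85.3
grip_force: 0.0
```

Emit:
step_arm([
  [[12,24,0,0,0,0],[24,48,0,0,0,0],[36,72,0,0,0,0],[42,84,0,0,0,0],[42,84,0,0,0,0],[42,84,0,0,0,0],[42,84,0,0,0,0]],
])

```text
time: 18.85
tool_pos: [600.6, 16.3, 153.5]
tcp_rot: [-180.0, -0.0, 162.1]
ft_force: [-0.3, -0.3, -0.0]
finger_gap: 85.7
grip_force: 0.0
```

```bash
python3 - <<'E'
from h import *
from bench import vision,r
t=vision.snapshot("side");s=vision.snapshot("top");q=r.sense();print(q["time"],q["tool_pos"],q["ft_force"],q["finger_gap"])
print("side pred top/ringtop/base/tip",*[pix(t,[488,-209,z]) for z in(64,26,12,74)],"top pred",pix(s,[488,-209,64]))
def ch(c): # w wood/cork, g dark green, s grey/steel, . bench
    b,g,r_=map(int,c); return 'w' if r_-b>25 else ('g' if max(b,g,r_)<60 else '.')
for y in range(122,164): print(y,''.join(ch(t["img"][y,x]) for x in range(240,292)))
for y in range(196,236): print(y,''.join(ch(s["img"][y,x]) for x in range(335,390)))
E
```

```text
18.95 [600.54310271  15.96772884 153.43887244] [-0.40810046  0.63668858 -0.02774795] 85.74203190376622
side pred top/ringtop/base/tip [272.98320131 132.72904425] [272.48283811 144.42004191] [272.30167056 148.62938284] [273.11697228 129.58691057] top pred [362.09705011 215.84126922]
122 ...wwwwwwwwwwwwwwww.................................
123 ....wwwwwwwwwwwwww..................................
124 ...gg.wwwwwwwwwwwg..................................
125 ...gggggg....ggggg..................................
126 ...ggggggggggggggg..................................
127 ...ggggggggggggggg..................................
128 ...ggggggggggggggg..................................
129 ...ggggggggggggggg..................................
130 ...ggggggggggggggg...........ww...ww................
131 .wwgggggggggggggggww.....wwwwww...wwwwww............
132 .ww..gggggggggggg.ww....wwwwww.....wwwwww...........
133 .wwww...g.ggg...wwwww...wwwwggg...ggggwwww..........
134 wgwwwwwwwwwwwwwwwwwwww..wwww.gg...ggg.wwww..........
135 ww.wwwwwwwwwwwwwwwwwwwww.wwwwwww..wwwwwww...........
136 wwwwwwwwwwwwwww
[... 3276 characters left out ...]
...............wwwwwwwwww...............
225 .....................g........wwwwwwwww................
226 .....................g........wwwwwwww.................
227 .....................g........wwwwwww..................
228 ....................gg........wwwww....................
229 ....................gg........wwww.....................
230 ....................g.........ww.......................
231 ....................g.........w........................
232 ....................g..................................
233 ....................g..................................
234 ....................g..................................
235 ....................g..................................
```

The side view shows the spool upright on the ring: its top flange is level at rows 131–137, its bottom is at about 147, and the pin comes up through the hole. The heights match the prediction and the gripper is clear.

```bash
python3 -c "
from bench import r
print(r.hand_in())"
```

```text
the job is handed in; nothing more can be done
None
```

The cork ring is on the empty spindle, flat on the board, and the matching green spool stands upright on it; both are released, the gripper is clear, and the job was handed in at about 19 s (no verdict was returned).

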